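Ready the microscope bench: dishes round the racks, tape to hand, lamp on

TASK

Make the microscope bench ready: push every specimen dish along the bench, never lifting it, past the vial rack and the pipette-tip box without it or the robot touching either of them, until it sits wholly on the dark mat; and slide the tape roll up off its spindle and lay it flat in the middle of the steel tray. Only when all of that is done, slide the safety shutter on the lamp control fully aside, press the button it uncovered fully down for a moment, and slide the shutter fully back over it. Leave the other things on the bench where they are.

Things in the scene. Friction and masses are not known exactly. Their poses are not given: they have to be found in the camera images.
- dish1: specimen dish with its lid on: low round disc, 90 mm diameter, 36 mm high, black lower half and pale bluish-grey lid, 0.15 to 0.3 kg; too wide to grip, it slides on the bench. Dishes may touch each other. Origin: centre of its underside. May be absent (None): two or three of dish1 to dish3 are present.
- dish2: specimen dish with its lid on: low round disc, 90 mm diameter, 36 mm high, black lower half and pale bluish-grey lid, 0.15 to 0.3 kg; too wide to grip, it slides on the bench. Dishes may touch each other. Origin: centre of its underside. May be absent (None): two or three of dish1 to dish3 are present.
- dish3: specimen dish with its lid on: low round disc, 90 mm diameter, 36 mm high, black lower half and pale bluish-grey lid, 0.15 to 0.3 kg; too wide to grip, it slides on the bench. Dishes may touch each other. Origin: centre of its underside. May be absent (None): two or three of dish1 to dish3 are present.
- bay: black flat mat, printed-thin (dishes slide over its edge freely), 140 mm along its own x and 360 mm along its own y: room for three dishes in a row along y. Origin: its centre, at bench height. Fixed.
- vial_rack: fixed white rack of amber vials with black caps, 110 mm along its own x, 55 mm along y, 52 mm high. Origin: centre of its underside. Must not be touched.
- tip_box: fixed grey pipette-tip box with clear lid, 114 mm along its own x, 59 mm along y, 52 mm high. Origin: centre of its underside. Must not be touched.
- spindle: fixed upright steel spindle: round grey foot 80 mm diameter, 12 mm high, and a post 22 mm diameter that ends 65 mm above the bench. Origin: centre of its underside.
- roll: tape roll, a cream-coloured ring 56 mm outer diameter, 32 mm hole, 30 mm high, 0.07 kg, at the start lying on the spindle's foot with the post through it. Origin: centre of its lower face; z is its axis. Either face may be up in the end.
- tray: fixed square open steel tray, 124 mm along its own x and y outside, wall 4 mm thick, 14 mm high, floor 4 mm above the bench. Origin: centre of its underside.
- control: fixed cream lamp control box, 66 mm along its own x, 150 mm along its y, top 30 mm above the bench, with two low rails along y on it that reach 43 mm. Origin: centre of its underside. The push button is on it at x = 0, y = -32 mm in its frame.
- button (a joint): push button, round grey, 30 mm diameter, moves straight down: 0 is up, 0.006 m is fully down; about 5 N press it fully; it springs back. It lies under the shutter until that is slid aside.
- button_top (a point): centre of the button's upper face, 42 mm above the bench when up, 5 mm below the shutter plate's top.
- shutter (a joint): safety shutter, a steel plate 64 by 56 mm and 4 mm thick whose top is 47.5 mm above the bench; it slides along the control box's +y from 0 (covers the button) to 0.062 m (fully aside). Stays where it is left; 1.5 N friction.
- shutter_tab (a point): centre of the top of the shutter's black tab, 69.5 mm above the bench: the tab is 34 mm along the control's x, 12 mm along its y and stands 22 mm above the plate, in the plate's middle; it moves with the shutter.
- bottle_a: bystander: small amber bottle, 34 mm diameter, 66 mm high, loose. Origin: centre of its underside.
- bottle_b: bystander: the same kind of bottle, 34 mm diameter, 66 mm high, loose. Origin: centre of its underside.
- slide_box: bystander: grey slide box 45 mm along its x, 85 mm along its y, 28 mm high, loose. Origin: centre of its underside.
- objective: bystander: steel microscope objective standing on end, 32 mm diameter, 46 mm high, loose. Origin: centre of its underside.
- tweezers: bystander: tweezers lying flat, 120 mm along their x, 9 mm wide, 9 mm high, loose. Origin: centre of their underside.
- wash_bottle: bystander: white wash bottle, 66 mm diameter, 190 mm high with its spout, loose. Origin: centre of its underside.
- weigh_dish: bystander: white porcelain bowl, 64 mm diameter, 26 mm high, loose. Origin: centre of its underside.
Things that resemble listed ones, but are neither listed nor needed, are in the scene too. Leave any pink or red look-alike of the roll alone.

How it is judged:
By the outcome, as a careful person would: the job done as asked, in the order asked, and still so for the second after the job is handed in, with the robot touching nothing.
Of dish1, dish2, dish3 only 2 to 3 are there at a start; the rules pass over those that are not, and their reading is None.
At some moment in a run one of dish1, dish2, dish3 may be knocked a few centimetres aside while the robot is not near it.
Once in a run the grip may slacken for a moment while it holds something.
It also fails if it takes over 210 s, if anything falls off the work surface, if the arm or the gripper's body presses on something with over 40 N, if the wrist force passes 120 N, or if a joint passes its speed limit or range.

ROBOT

A 7-joint arm with a two-finger parallel gripper is mounted at the origin on the work surface. World frame = base frame: x ahead of the robot, y to its left, z up, the work surface at z = 0. Lengths are in mm, angles in rad, forces in N, time in s.
With the tool pointing down it reaches from about 400 to 850 mm from the base axis. Payload 10.4 kg.
Tool frame: the origin (TCP) lies at the very end of the fingers, on their centre line; the grasp point (between the pads) lies 19 mm behind it (r.grip_point_offset is the distance from the TCP to the grasp point, in mm); z points along the fingers, y is the line along which they close (so a half turn about z gives the same grasp; the last joint's range is limited). The gripper opens to 85 mm and grips with 20 to 120 N. Pads are 22 mm wide; open, the fingers measure 114 mm over their backs; the gripper's body (76 mm by 85 mm) begins 54 mm behind the grasp point. The pads swing forward as they close: fully open they stand 13 mm farther back than shut.
Start: joints at [1.23, 0.332, -0.065, 1.46, 0.022, 1.35, -0.088], TCP at [195.32, -593.718, 231.338] pointing down, gripper open.
Joint ranges: [-2.6, 2.6], [-0.5, 2.12], [-1.47, 1.34], [0.16, 2.42], [-1.27, 4.41], [0.06, 2.06], [-2.6, 2.6]. Speed limits (rad/s): [2.22, 2.22, 2.79, 2.79, 3.14, 3.14, 3.14].

INTERFACE

Orientations are given as a unit quaternion [w, x, y, z].
In Python, from bench import r, optics gives the robot as it stands.
- The arm moves only by the tool jog_arm, never from a script. Its argument "increments" is a list of rows, each a list of 5 numbers: the opening, from -1 (shut) to 1 (fully open), then the shift along the tool's x, y, z in cm, then the turn about the tool's z in degrees. In form: [[claw, x, y, z, yaw], ...]. A call has 1 to 5 rows; each row shifts and turns the commanded pose from where the row before left it, along the tool's axes as they then stand; what a row does not reach is not made up. A row lasts 1/8 s, in which the tool goes at most 62.5 mm and 10.7 degrees, less where a joint would pass 70% of its speed; a pose out of reach is approached as far as the arm can. A call with a gripper value outside its range is refused whole. The fingers move at their own pace and stop on an object; "squeeze" is the grip in N (left out, the last holds). Time passes only in rows, so rows that do not move let the fingers close. It gives the time, the measured TCP pose, the force, the opening and the grip force at its end, in the units of the state.
- r.observe(): the state, without advancing time (a new reading comes with each control period).
- optics.camera(name): name is "side" or "top" or "wrist"; returns a dict with "frame" (400x640x3 uint8, blue, green, red), "mtx" (3x3 intrinsics, pixels), "eye" and "orientation" of the camera in the world; the wrist camera has in their place "hand_eye" (4x4, takes a point from camera to tool coordinates, whose origin is the TCP and whose axes are the flange's). Camera axes: x right, y down, z forward; pixel columns grow to the right and rows downward; lengths in mm; the calibration is good to about 2 mm. A picture is of the moment at which its call begins: read the wrist's pose just before it. There is no depth.
- r.hand_in(): hands the job in; it is judged then, once.
The state is a dict: "clock": time; "joints": joint angles; "joint_velocities": joint speeds; "joint_efforts": joint torques, N m; "ee_pos": TCP position; "orientation": TCP orientation; "contact_force": force on the tool from outside, world axes, zero at the start; "torque": the same for the moment, N m; "width": finger opening in mm; "grasp_force": force on a finger pad.
Only numpy, scipy, OpenCV 4.12 (cv2) and the standard library are available. Lean on these libraries where they do the work, as an engineer would, in place of code of your own. Each camera call takes 0.05 s, during which the arm holds its last target. There are 200 camera calls.

## Working session

There is one attempt and no reset: what is moved stays moved. The work goes in short steps, Python scripts to look and compute and a tool call to move; the robot and the scene stay as the last step left them, time stands still between calls to the robot, and variables do not carry over. Pictures are saved under pics/ and viewed, at most 14 in all, crops included, and the job is handed in when it is done.

Besides the shell and the picture viewer there is one more tool, called after "Request:" as a command line: name --pt "numbers of a row" for each row, then --argument value for the rest. jog_arm: Moves the arm, as the interface text tells. Its arguments: {"type":"object","properties":{"increments":{"type":"array","items":{"type":"array","items":{"type":"number"}}},"squeeze":{"type":"number"}},"required":["increments"]}

```bash
ls; mkdir -p pics; python3 - <<'E'
from bench import r,optics
import cv2
s=r.observe();print(s)
for n in ("top","side"):
    c=optics.camera(n);cv2.imwrite(f"pics/{n}0.png",c["frame"]);print(n,c["mtx"],c["eye"],c["orientation"])
c=optics.camera("wrist");print(c["hand_eye"],c["mtx"]);cv2.imwrite("pics/w0.png",c["frame"])
E
```

```text
pics
{'clock': 0.0, 'joints': array([ 1.23039782,  0.33282598, -0.06467922,  1.46095231,  0.02159159,
        1.34993214, -0.08849926]), 'joint_velocities': array([ 0.00061683,  0.00075479, -0.00099394, -0.00146726, -0.00049305,
       -0.00086131, -0.00014973]), 'joint_efforts': array([ 3.17052663e-04, -6.25456882e+01,  4.95484646e-02, -3.91605806e+01,
        1.64226437e-02,  9.96315619e-03,  1.28494506e-05]), 'ee_pos': array([ 195.15996589, -593.337725  ,  230.53930311]), 'orientation': array([-6.96271176e-04,  9.87401767e-01,  1.58231617e-01, -1.45818157e-04]), 'contact_force': array([-0.03507824,  0.04979454,  0.48175786]), 'torque': array([-0.015916  ,  0.01787372,  0.00126661]), 'grasp_force': 0.0, 'width': 85.53613217254058}
top [[435.65648655   0.         324.2013591 ]
 [  0.         435.65648655 203.546782  ]
 [  0.           0.           1.        ]] [ 336.02590004 -137.3908275  1235.05733184] [ 0.06703864 -0.70193386  0.70653039 -0.06007908]
side [[485.19568537   0.         315.151076  ]
 [  0.         485.19568537 198.12169696]
 [  0.           0.           1.        ]] [ 345.11155493  802.1612247  1057.98020783] [ 0.03562222 -0.1051738   0.92313597 -0.368089  ]
[[-1.05887509e-03 -9.47776407e-01 -3.18933788e-01  8.31570030e+01]
 [ 9.99999301e-01 -8.35800694e-04 -8.36293245e-04 -3.99931462e-02]
 [ 5.26053926e-04 -3.18934450e-01  9.47776630e-01 -1.43147044e+02]
 [ 0.00000000e+00  0.00000000e+00  0.00000000e+00  1.00000000e+00]] [[275.34904567   0.         314.45819765]
 [  0.         275.34904567 195.40195276]
 [  0.           0.           1.        ]]
```

View pics/top0.png

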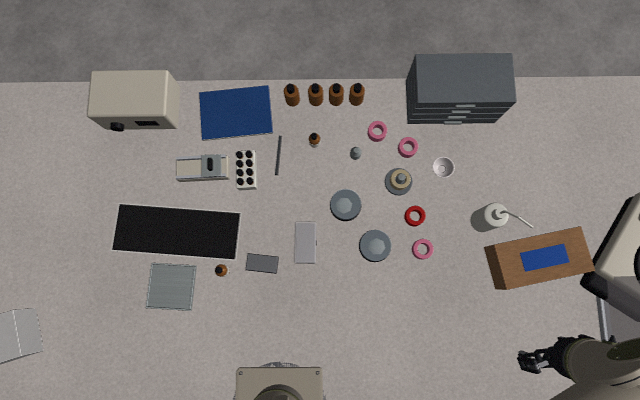

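View pics/side0.png

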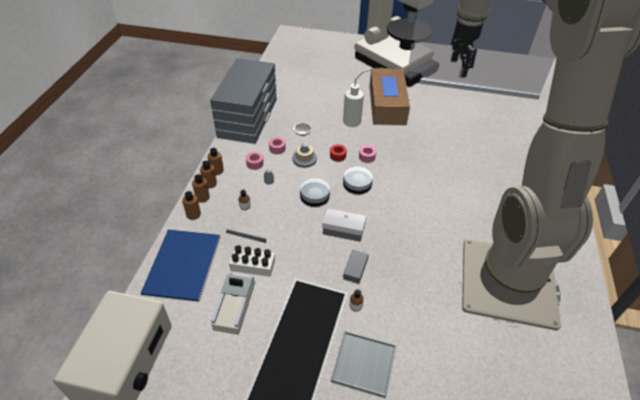

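Top view: dishes at (345,205) and (375,246); cream roll on the spindle at (399,179), with pink and red rings as look-alikes at (377,131), (408,147), (415,216) and (423,249). The black mat is at (177,232), with a blue mat as decoy at (236,112). The tray is at (172,287), control at (202,167), vial rack at (246,170), tip box at (305,243), slide box at (262,263), bottles at (222,270) and (314,139).

```bash
cat > h.py <<'E'
import numpy as np,cv2
from bench import r,optics
from scipy.spatial.transform import Rotation as R
def rot(q): return R.from_quat([q[1],q[2],q[3],q[0]]).as_matrix()
class Cam:
    def __init__(s,n):
        if n=="wrist":
            o=r.observe();c=optics.camera(n);H=c["hand_eye"];T=rot(o["orientation"])
            s.Rm=T@H[:3,:3];s.e=T@H[:3,3]+o["ee_pos"]
        else:
            c=optics.camera(n);s.Rm=rot(c["orientation"]);s.e=np.array(c["eye"])
        s.f=c["frame"];s.K=c["mtx"]
    def ray(s,p): return s.Rm@np.linalg.solve(s.K,[p[0],p[1],1])
    def plane(s,p,z):
        d=s.ray(p);return s.e+d*(z-s.e[2])/d[2]
    def proj(s,P):
        q=s.K@(s.Rm.T@(np.asarray(P,float)-s.e));return q[:2]/q[2]
def tri(c1,p1,c2,p2):
    d1,d2=c1.ray(p1),c2.ray(p2);d1/=np.linalg.norm(d1);d2/=np.linalg.norm(d2)
    t=np.linalg.lstsq(np.c_[d1,-d2],c2.e-c1.e,rcond=None)[0]
    a,b=c1.e+d1*t[0],c2.e+d2*t[1];return (a+b)/2,np.linalg.norm(a-b)
def blobs(f,lo,hi,amin=40,roi=None):
    h=cv2.cvtColor(f,cv2.COLOR_BGR2HSV);m=cv2.inRange(h,np.array(lo),np.array(hi))
    if roi: z=np.zeros_like(m);x0,y0,x1,y1=roi;z[y0:y1,x0:x1]=m[y0:y1,x0:x1];m=z
    cs=cv2.findContours(m,cv2.RETR_EXTERNAL,cv2.CHAIN_APPROX_NONE)[0]
    return sorted([c for c in cs if cv2.contourArea(c)>=amin],key=cv2.contourArea,reverse=True)
E
python3 - <<'E'
from h import *
np.set_printoptions(precision=1,suppress=True)
t=Cam("top");s=Cam("side")
for n,p,z in [("tray",(172,287),14),("mat",(177,232),0),("dishA",(345,205),36),("dishB",(375,246),36),("roll",(399,179),42),("control",(202,167),40),("rack",(246,170),52),("tipbox",(305,243),52),("slide",(262,263),28),("bottle",(222,270),60),("bottle2",(314,139),60),("tweez",(278,155),9),("obj",(355,153),46),("pinkA",(415,216),20),("pink",(408,147),20),("weigh",(443,167),20)]:
    P=t.plane(p,z);print(n,P[:2],"r",np.hypot(*P[:2]))
a=cv2.resize(t.f[90:310,110:330],None,fx=3.6,fy=2.7,interpolation=cv2.INTER_CUBIC)
cv2.imwrite("pics/cropL.png",cv2.resize(t.f[130:310,105:325],(792,594*180*220//(180*220)),interpolation=cv2.INTER_CUBIC))
cv2.imwrite("pics/cropR.png",cv2.resize(t.f[110:270,290:460],(638,600),interpolation=cv2.INTER_CUBIC))
h=cv2.cvtColor(t.f,cv2.COLOR_BGR2HSV)
for p in [(345,205),(345,190),(375,246),(399,170),(399,187),(172,287),(200,167),(211,166),(177,232),(305,243),(180,167),(320,300)]: print(p,h[p[1],p[0]])
h=cv2.cvtColor(s.f,cv2.COLOR_BGR2HSV)
for p in [(315,188),(315,199),(358,176),(304,151),(365,360),(228,313),(236,282)]: print("s",p,h[p[1],p[0]])
E
```

```text
tray [327.1 295.9] r 441.053412394422
mat [481.3 295.3] r 564.7163094207712
dishA [ 549.7 -184.3] r 579.7774877283205
dishB [ 434.8 -265. ] r 509.14804383820734
roll [ 621.7 -336.6] r 706.9351912188108
control [661.6 220.3] r 697.3551648795443
rack [648.6  92.5] r 655.2142441953289
tipbox [442.8 -73.5] r 448.8777300564797
slide [390.7  46. ] r 393.4152580254489
bottle [371.3 147.9] r 399.72304519991565
bottle2 [735.  -98.7] r 741.6180406755282
tweez [704.4   8.3] r 704.4950246527105
obj [ 697.3 -214.3] r 729.4880905270853
pinkA [ 519.7 -381.3] r 644.5660047875588
pink [ 721.9 -369.8] r 811.0931581909703
weigh [ 661.3 -467.6] r 809.9108848357287
(345, 205) [ 93  17 133]
(345, 190) [105  30 101]
(375, 246) [ 86  15 133]
(399, 170) [ 21  73 147]
(399, 187) [ 21  66 151]
(172, 287) [ 84  11 113]
(200, 167) [ 20  31 149]
(211, 166) [143  43  24]
(177, 232) [140  28  27]
(305, 243) [170   6 138]
(180, 167) [ 19  31 156]
(320, 300) [ 14  21 160]
s (315, 188) [ 98  13 212]
s (315, 199) [102  22 118]
s (358, 176) [ 99   8 228]
s (304, 151) [90 13 77]
s (365, 360) [ 90  13 158]
s (228, 313) [ 22  23 201]
s (236, 282) [60 15 17]
```

View pics/cropL.png

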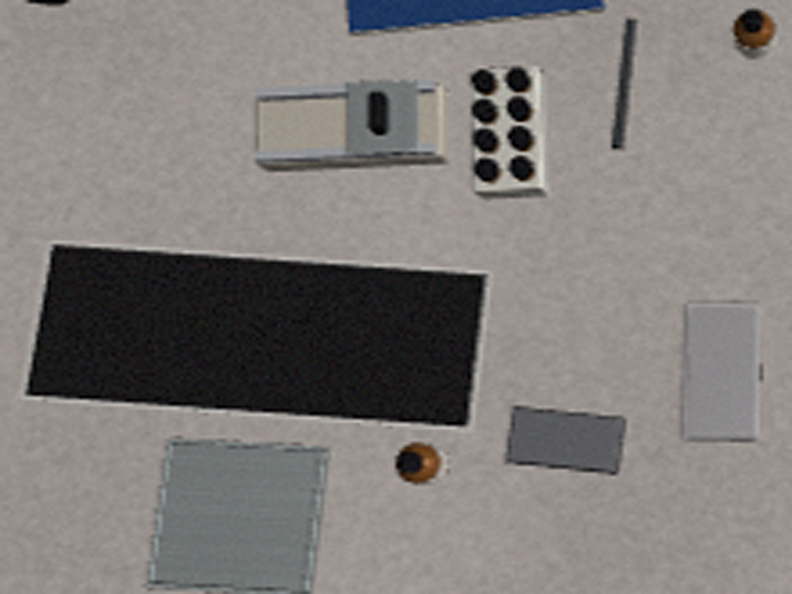

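View pics/cropR.png

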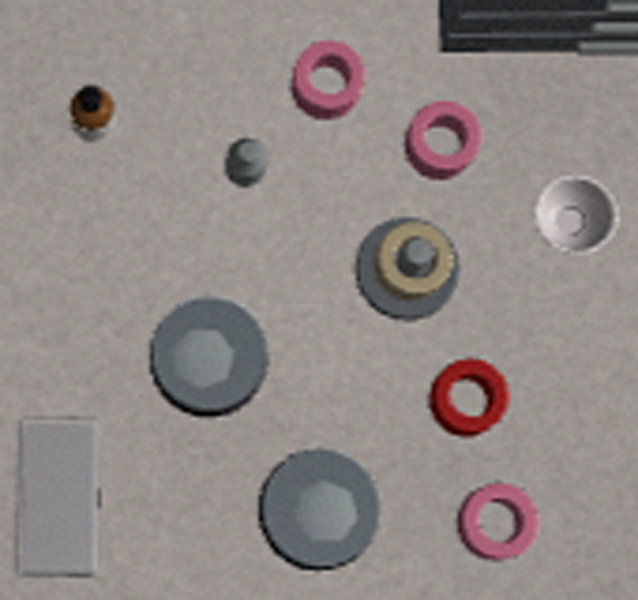

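Right crop: the roll on the spindle is cream at crop (415,258). The three pink rings and the red one are separate decoys, so the cream one is meant. There are two dishes, at crop (208,355) and (320,508). Left crop: the shutter plate with its black tab is on the rack side of the control. Next I measure precisely.

```bash
python3 - <<'E'
from h import *
np.set_printoptions(precision=1,suppress=True)
t=Cam("top");s=Cam("side")
def c(cam,lo,hi,roi,amin=30):
    b=blobs(cam.f,lo,hi,amin,roi)
    return b[0] if b else None
def rect(cam,k,z,n):
    q=cv2.boxPoints(cv2.minAreaRect(k));P=np.array([cam.plane(p,z)[:2] for p in q])
    e=P[1]-P[0];g=P[2]-P[1];print(n,"ctr",P.mean(0),"sides",np.linalg.norm(e),np.linalg.norm(g),"ang",np.degrees(np.arctan2(e[1],e[0])));print(P.tolist() and P.round(0).tolist())
rect(t,c(t,(0,0,0),(180,255,60),(105,195,250,268)),0,"mat")
gray=cv2.cvtColor(t.f,cv2.COLOR_BGR2HSV)
rect(t,c(t,(60,0,60),(110,60,150),(140,255,205,315)),14,"tray")
# dishes: bluish lid, hue 80-115 sat>10
for roi in [(325,185,368,226),(355,225,398,268)]:
    k=c(t,(80,8,50),(130,80,170),roi);(x,y),rad=cv2.minEnclosingCircle(k);m=cv2.moments(k)
    e=cv2.fitEllipse(cv2.convexHull(k));print("dish",e[0],e[1],t.plane(e[0],36),rad)
for roi in [(290,165,345,210),(335,160,380,200)]:
    k=c(s,(80,3,50),(130,80,255),roi)
    if k is not None: e=cv2.fitEllipse(cv2.convexHull(k));print("sdish",e[0],e[1],s.plane(e[0],28))
# roll
k=c(t,(15,55,80),(28,130,220),(380,160,420,200));e=cv2.fitEllipse(cv2.convexHull(k));print("roll top px",e[0],e[1],t.plane(e[0],42))
pt=e[0]
k=c(s,(15,40,80),(28,130,255),(285,135,325,170));e=cv2.fitEllipse(cv2.convexHull(k));print("roll side px",e[0],e[1],s.plane(e[0],38));print("tri",tri(t,pt,s,e[0]))
# tab
k=c(t,(0,0,0),(180,255,60),(203,153,220,180),10);m=cv2.moments(k);p1=(m['m10']/m['m00'],m['m01']/m['m00']);print("tab",p1,t.plane(p1,69.5))
k=c(s,(0,0,0),(180,255,60),(225,270,250,292),10);m=cv2.moments(k);p2=(m['m10']/m['m00'],m['m01']/m['m00']);print("tab",p2,s.plane(p2,69.5),tri(t,p1,s,p2))
def big(n,cam,x0,y0,x1,y1,f): cv2.imwrite(n,cv2.resize(cam.f[y0:y1,x0:x1],None,fx=f,fy=f,interpolation=cv2.INTER_CUBIC))
big("pics/sL.png",s,170,220,420,400,3.2)
# rack/tip corners by hand from crop L (3.6,3.3)
f=lambda u,v:(105+u/3.6,130+v/3.3)
for n,q,z in [("rack",[(473,67),(541,67),(545,187),(475,190)],52),("tip",[(686,303),(758,303),(757,439),(684,439)],52),("ctrl",[(258,93),(442,84),(445,155),(258,160)],40),("slide",[(512,406),(624,417),(616,472),(507,463)],28),("tray",[(170,439),(328,449),(314,591),(150,586)],14)]:
    P=np.array([t.plane(f(*p),z)[:2] for p in q]);print(n,P.mean(0),P.round(0).tolist())
E
```

```text
mat ctr [484.4 300.1] sides 131.900352978012 358.0035539739703 ang 0.17822472671844197
[[433.0, 477.0], [565.0, 477.0], [535.0, 120.0], [404.0, 126.0]]
tray ctr [330.3 299.5] sides 128.48359570810618 128.33325880148527 ang -2.9581114509428494
[[274.0, 366.0], [402.0, 359.0], [387.0, 232.0], [259.0, 241.0]]
dish (345.2787780761719, 203.85153198242188) (30.286325454711914, 30.777360916137695) [ 553.  -185.1   36. ] 15.55361270904541
dish (374.97235107421875, 245.0594940185547) (31.02560043334961, 31.654571533203125) [ 437.3 -265.    36. ] 15.994640350341797
sdish (314.53173828125, 190.45758056640625) (25.099485397338867, 29.794363021850586) [ 556.8 -180.8   28. ]
sdish (357.5741271972656, 178.52056884765625) (23.79229736328125, 29.510154724121094) [ 440.6 -260.6   28. ]
roll top px (400.03338623046875, 178.87957763671875) (19.447509765625, 19.93512535095215) [ 622.  -339.5   42. ]
roll side px (303.8861389160156, 152.3299560546875) (16.414527893066406, 17.575056076049805) [ 625.1 -328.4   38. ]
tri (array([ 627.3, -342.4,   25.2]), np.float64(2.5147322564193204))
tab (209.5105105105105, 163.94894894894892) [662.2 191.   69.5]
tab (235.66666666666666, 281.9803921568627) [664.8 202.6  69.5] (array([667.4, 194.8,  56.4]), np.float64(3.0310892081350214))
rack [652.8  91.9] [[706.0, 121.0], [706.0, 68.0], [601.0, 62.0], [598.0, 116.0]]
tip [444.8 -74.5] [[501.0, -47.0], [501.0, -102.0], [389.0, -101.0], [389.0, -47.0]]
ctrl [661. 219.] [[688.0, 294.0], [695.0, 148.0], [632.0, 144.0], [629.0, 291.0]]
slide [390.3  46.4] [[418.0, 87.0], [409.0, 1.0], [363.0, 7.0], [371.0, 90.0]]
tray [329.1 296.5] [[393.0, 355.0], [384.0, 232.0], [267.0, 237.0], [272.0, 362.0]]
```

View pics/sL.png

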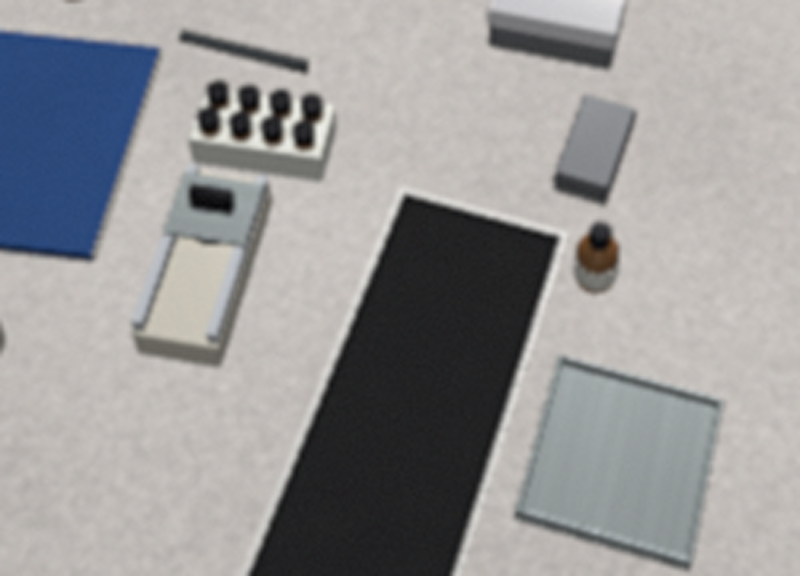

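The left side view shows the mat, tray and control clearly, with the shutter tab at crop (212,198) on the rack side. Now I move: turn the tool so that its x axis is world +y and its y axis is world +x.

Request:
jog_arm --pt "0 0 0 0 -10" --pt "0 0 0 0 -10" --pt "0 0 0 0 -10" --pt "0 0 0 0 -10" --pt "0 0 0 0 -10"

```text
clock: 0.98
ee_pos: [195.3, -593.7, 231.3]
orientation: [-0.0, 0.826, 0.563, -0.0]
contact_force: [-0.1, 0.7, -0.0]
width: 43.0
grasp_force: 0.0
```

Request:
jog_arm --pt "0 0 0 0 -10" --pt "0 0 0 0 -10" --pt "0 0 0 0 -1.8" --pt "0 4 4 0 0" --pt "0 4 4 0 0"

```text
clock: 1.6
ee_pos: [275.9, -512.8, 231.2]
orientation: [0.0, 0.709, 0.705, 0.0]
contact_force: [0.1, -0.3, 0.4]
width: 42.6
grasp_force: 0.0
```

```bash
cat > st.py <<'E'
from h import *
np.set_printoptions(precision=2,suppress=True)
o=r.observe();M=rot(o["orientation"])
print(round(o["clock"],2),o["ee_pos"],"yawx",np.degrees(np.arctan2(M[1,0],M[0,0])).round(2),"z",M[:,2],"q",o["joints"],"w",o["width"],"F",o["contact_force"],o["grasp_force"])
E
python3 st.py
```

```text
1.6 [ 275.92 -512.84  231.24] yawx 89.72 z [ 0. -0. -1.] q [ 1.25  0.25 -0.3   1.57  0.08  1.33  0.94] w 42.644121922914856 F [ 0.07 -0.31  0.38] 0.0
```

Request:
jog_arm --pt "0 4 4 0 0" --pt "0 4 4 0 0" --pt "0 4 4 0 0" --pt "0 4 4 0 0" --pt "0 4 4 0 0"

```text
clock: 2.22
ee_pos: [476.3, -312.4, 231.6]
orientation: [0.0, 0.708, 0.706, -0.0]
contact_force: [0.4, -0.2, 0.4]
width: 42.9
grasp_force: 0.0
```

Request:
jog_arm --pt "0 3 4 0 0" --pt "0 2 3.5 0 0" --pt "0 0 0 5 0" --pt "0 0 0 5 0" --pt "0 0 0 2 0"

```text
clock: 2.85
ee_pos: [548.8, -263.2, 108.5]
orientation: [-0.002, 0.708, 0.706, -0.001]
contact_force: [-0.2, 0.1, 0.6]
width: 43.1
grasp_force: 0.0
```

```bash
cat > dish.py <<'E'
from h import *
import sys
np.set_printoptions(precision=1,suppress=True)
def dishes(names=("top","side")):
    for n in names:
        c=Cam(n)
        for k in blobs(c.f,(85,10,50),(125,60,255),250):
            e=cv2.fitEllipse(cv2.convexHull(k))
            if 25<e[1][0]<120 and e[1][1]<1.5*e[1][0] and cv2.contourArea(k)>0.6*np.pi/4*e[1][0]*e[1][1]:
                print(n,np.round(e[0],1),np.round(e[1],1),c.plane(e[0],36))
    return c
c=dishes(sys.argv[1].split(","))
if len(sys.argv)>2: cv2.imwrite("pics/"+sys.argv[2],c.f)
E
python3 st.py; python3 dish.py top,side,wrist w1.png
```

```text
2.85 [ 548.81 -263.2   108.52] yawx 89.87 z [-0.  0. -1.] q [ 0.76  0.44 -0.49  1.62  0.22  1.14  0.21] w 43.12103811974777 F [-0.22  0.14  0.64] 0.0
top [345.3 203.9] [30.4 30.7] [ 552.8 -185.1   36. ]
side [363.7 364.1] [65.3 69.8] [332.5 320.9  36. ]
wrist [323.  101.8] [112.5 118.7] [ 556.6 -180.2   36. ]
wrist [187.8 201.2] [ 96.  105.6] [ 443.8 -258.7   36. ]
```

View pics/w1.png

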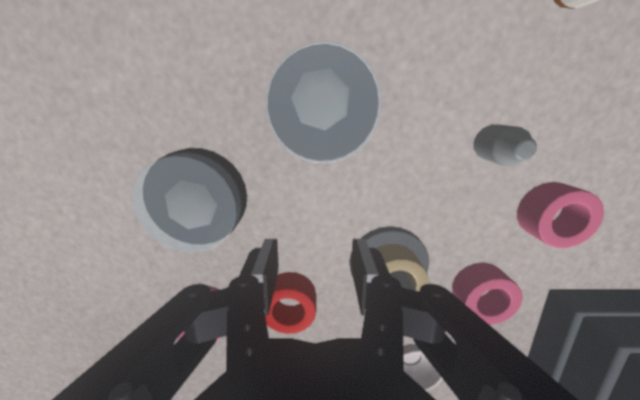

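Wrist view: dish A at (323,102) and dish B at (188,201), with the pusher fingers behind dish A and clear space to descend. I go down and push.

Request:
jog_arm --pt "0 0 0 4 0" --pt "0 0 0 4 0" --pt "0 0 0 1.8 0" --pt "0 1.2 0.3 0 0" --pt "0 1.2 0.3 0 0"

```text
clock: 3.62
ee_pos: [558.0, -238.8, 15.5]
orientation: [0.001, 0.707, 0.707, 0.001]
contact_force: [-0.0, 0.3, -0.5]
width: 42.5
grasp_force: 0.0
```

Request:
jog_arm --pt "0 1.5 0.4 0 0" --pt "0 1.5 0.4 0 0" --pt "0 1.5 0.4 0 0" --pt "0 1 0.2 0 0" --pt "0 0.5 0.1 0 0"

```text
clock: 4.25
ee_pos: [571.5, -179.1, 13.4]
orientation: [0.0, 0.707, 0.707, 0.0]
contact_force: [-0.3, -3.5, 2.6]
width: 42.4
grasp_force: 1.9
```

```bash
python3 st.py; python3 dish.py top,wrist
```

```text
4.25 [ 571.53 -179.09   13.45] yawx 90.04 z [ 0. -0. -1.] q [ 0.62  0.54 -0.49  1.72  0.3   0.96  0.02] w 42.38877451267513 F [-0.29 -3.5   2.61] 1.8842585384845734
```

```bash
python3 - <<'E'
from h import *
np.set_printoptions(precision=1,suppress=True)
for n in ("top","wrist"):
    c=Cam(n);cv2.imwrite(f"pics/{n}2.png",c.f)
    g=cv2.medianBlur(cv2.cvtColor(c.f,cv2.COLOR_BGR2GRAY),3)
    rr=(13,19) if n=="top" else (60,110)
    k=cv2.HoughCircles(g,cv2.HOUGH_GRADIENT,1.2,30,param1=100,param2=18 if n=="top" else 30,minRadius=rr[0],maxRadius=rr[1])
    if k is not None:
        for q in k[0][:6]: print(n,q,c.plane(q[:2],36))
E
```

```text
top [397.8 180.6  14.6] [ 618.5 -334.1   36. ]
top [325.8 199.8  15.4] [ 564.9 -130.7   36. ]
top [373.8 245.4  17. ] [ 436.4 -261.7   36. ]
top [497.4 213.   14. ] [ 524.  -606.7   36. ]
wrist [315.  157.8  87.4] [ 572.2 -119.6   36. ]
```

View pics/wrist2.png

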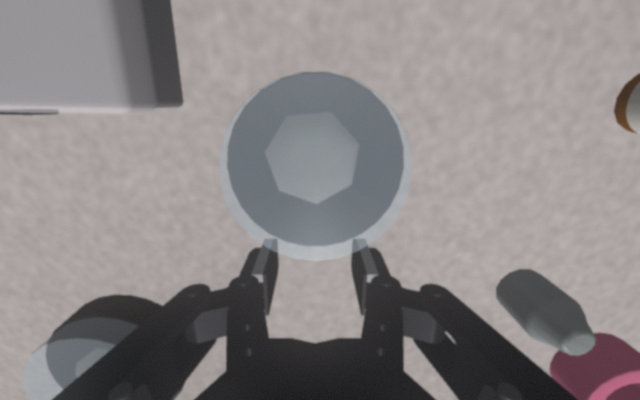

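Wrist view: the dish sits centred in the finger cage at (315,158), and the tip box corner at (182,103) is well clear to the left. I carry on along the planned curve.

Request:
jog_arm --pt "0 1.5 0.1 0 0" --pt "0 1.5 0 0 0" --pt "0 1.5 -0.2 0 0" --pt "0 1.5 -0.3 0 0" --pt "0 1.5 -0.3 0 0"

```text
clock: 5.08
ee_pos: [563.9, -103.4, 13.3]
orientation: [-0.0, 0.707, 0.707, -0.0]
contact_force: [0.4, 0.3, 0.0]
width: 42.6
grasp_force: 0.4
```

Request:
jog_arm --pt "0 1.5 -0.2 0 0" --pt "0 1.5 -0.3 0 0" --pt "0 1.5 -0.3 0 0" --pt "0 1 -0.2 0 0" --pt "0 0.5 -0.1 0 0"

```text
clock: 5.7
ee_pos: [553.2, -44.0, 13.4]
orientation: [0.0, 0.707, 0.707, 0.0]
contact_force: [0.4, -0.1, -0.4]
width: 42.7
grasp_force: 0.5
```

```bash
python3 st.py; cat > w.py <<'E'
from h import *
import sys
np.set_printoptions(precision=1,suppress=True)
c=Cam("wrist");cv2.imwrite("pics/"+sys.argv[1],c.f)
g=cv2.medianBlur(cv2.cvtColor(c.f,cv2.COLOR_BGR2GRAY),3)
k=cv2.HoughCircles(g,cv2.HOUGH_GRADIENT,1.2,60,param1=100,param2=30,minRadius=70,maxRadius=105)
if k is not None:
    for q in k[0][:3]: print(q,c.plane(q[:2],36))
E
python3 w.py w3.png
```

```text
5.7 [553.18 -43.97  13.36] yawx 90.05 z [ 0. -0. -1.] q [ 0.45  0.47 -0.54  1.84  0.29  0.92 -0.22] w 42.673868234482185 F [ 0.4  -0.08 -0.37] 0.462412778288126
[313.8 159.   87.6] [553.7  15.   36. ]
```

View pics/w3.png

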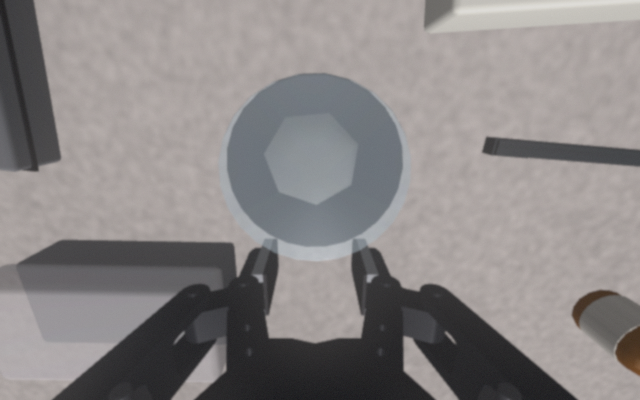

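Wrist view: the dish is still centred at (314,159), the tip box corner is at (235,245) clear of the fingers, and the rack edge is at (430,25), ahead and to the right. I bend toward −x before reaching the rack.

Request:
jog_arm --pt "0 1.5 -0.5 0 0" --pt "0 1.4 -0.6 0 0" --pt "0 1.5 -0.6 0 0" --pt "0 1.5 -0.6 0 0" --pt "0 1.5 -0.4 0 0"

```text
clock: 6.38
ee_pos: [525.7, 30.4, 13.3]
orientation: [0.0, 0.707, 0.707, -0.0]
contact_force: [-0.4, -0.4, 0.0]
width: 42.8
grasp_force: 0.6
```

Request:
jog_arm --pt "0 1.8 -0.2 0 0" --pt "0 2 -0.3 0 0" --pt "0 2 -0.3 0 0" --pt "0 2 -0.3 0 0" --pt "0 2 -0.2 0 0"

```text
clock: 7.0
ee_pos: [512.9, 128.7, 13.3]
orientation: [0.0, 0.707, 0.707, -0.0]
contact_force: [0.5, -0.1, 1.0]
width: 42.6
grasp_force: 0.8
```

Request:
jog_arm --pt "0 2 -0.3 0 0" --pt "0 2 -0.2 0 0" --pt "0 2 -0.3 0 0" --pt "0 1.5 -0.2 0 0" --pt "0 0.8 -0.1 0 0"

```text
clock: 7.62
ee_pos: [501.9, 211.4, 13.3]
orientation: [-0.0, 0.707, 0.708, -0.0]
contact_force: [-0.0, -1.8, 1.6]
width: 42.6
grasp_force: 1.1
```

```bash
python3 st.py;python3 w.py w4.png
```

```text
7.62 [501.86 211.43  13.25] yawx 90.07 z [-0.  0. -1.] q [ 0.05  0.47 -0.63  1.86  0.34  0.92 -0.74] w 42.616589204749616 F [-0.   -1.8   1.61] 1.1419229954481125
[311.4 167.4  93.6] [501.3 266.7  36. ]
```

Request:
jog_arm --pt "0 2 -0.2 0 0" --pt "0 2 -0.2 0 0" --pt "0 2 -0.2 0 0" --pt "0 2 -0.2 0 0" --pt "0 1.5 -0.1 0 0"

```text
clock: 8.3
ee_pos: [492.8, 306.9, 13.3]
orientation: [-0.0, 0.707, 0.708, 0.0]
contact_force: [-0.7, -1.6, -0.1]
width: 42.7
grasp_force: 0.6
```

Request:
jog_arm --pt "0 1.2 0 0 0" --pt "0 0.8 0 0 0" --pt "0 0.3 0 0 0" --pt "0 -3 0 0 0" --pt "0 -3 0 -3 0"

```text
clock: 8.93
ee_pos: [492.0, 266.7, 41.8]
orientation: [-0.001, 0.707, 0.707, -0.002]
contact_force: [0.7, -0.2, 0.6]
width: 42.9
grasp_force: 0.0
```

Request:
jog_arm --pt "0 -1 0 -6 0" --pt "0 0 0 -6 0" --pt "0 -5 -1 0 0" --pt "0 -6 0 0 0" --pt "0 -6 0 0 0"

```text
clock: 9.55
ee_pos: [483.1, 86.3, 163.7]
orientation: [0.001, 0.707, 0.707, 0.0]
contact_force: [1.4, -0.7, 0.8]
width: 42.6
grasp_force: 0.0
```

```bash
python3 st.py;python3 - <<'E'
from h import *
np.set_printoptions(precision=1,suppress=True)
for n in ("top","side"):
    c=Cam(n);cv2.imwrite(f"pics/{n}5.png",c.f)
    for k in blobs(c.f,(80,6,50),(130,80,255),250):
        e=cv2.fitEllipse(cv2.convexHull(k));print(n,np.round(e[0],1),np.round(e[1],1),c.plane(e[0],36))
E
```

```text
9.55 [483.14  86.31 163.72] yawx 90.0 z [ 0. -0. -1.] q [ 0.33  0.14 -0.63  1.87  0.09  1.16 -0.34] w 42.61644720755051 F [ 1.38 -0.74  0.79] 0.0
top [463.4  77.8] [ 71.4 115.4] [ 927.2 -537.9   36. ]
top [164.3 288. ] [44.9 54.6] [324.8 308.8  36. ]
top [144.4 227.3] [30.8 33.7] [490.8 374.4  36. ]
top [375.1 245.1] [31.  31.7] [ 437.3 -265.3   36. ]
top [607.3 356.9] [ 10.3 135.7] [ 141.4 -863.4   36. ]
top [261.9 263. ] [20.8 35.5] [390.3  45.   36. ]
side [243.5 100.4] [62.2 92.3] [ 901.5 -552.3   36. ]
side [568.8  96.3] [ 81.4 102. ] [-242.6 -857.3   36. ]
side [363.1 364. ] [63.1 74.2] [333.9 320.8  36. ]
side [450.8  15.4] [ 43.6 131.3] [  199.4 -1398.3    36. ]
side [285.2 374.7] [41.8 43.5] [493.9 382.6  36. ]
side [231.2 301.8] [ 27.8 102.9] [667.4 238.3  36. ]
side [355.6 266.2] [20.3 36.1] [392.8  67.1  36. ]
side [357.1 180. ] [20.3 29.3] [ 440.2 -245.8   36. ]
side [504.1  91. ] [ 7.6 83.3] [ -12.5 -835.8   36. ]
side [340.9 230.8] [13.9 43.1] [451.  -39.9  36. ]
```

Dish A sits at about (492,380), well inside the mat. Next I go behind dish B and push it diagonally first.

Request:
jog_arm --pt "0 -4.5 -1 0 0" --pt "0 -4.5 -1 0 0" --pt "0 -4.5 -1 0 0" --pt "0 -4.5 -1 0 0" --pt "0 -4.5 -1 0 0"

```text
clock: 10.28
ee_pos: [432.9, -138.1, 163.6]
orientation: [0.0, 0.707, 0.707, 0.0]
contact_force: [0.4, -0.2, 0.3]
width: 42.7
grasp_force: 0.0
```

Request:
jog_arm --pt "0 -4.5 -1 0 0" --pt "0 -4.5 -1 0 0" --pt "0 -4.5 -1.2 0 0" --pt "0 -4.4 -1.2 0 0" --pt "0 0 0 0 8.7"

```text
clock: 10.9
ee_pos: [387.6, -319.2, 163.2]
orientation: [0.0, 0.761, 0.648, -0.0]
contact_force: [0.8, 0.3, 0.6]
width: 42.5
grasp_force: 0.0
```

Request:
jog_arm --pt "0 0 0 0 8.7" --pt "0 0 0 0 8.7" --pt "0 0 0 0 8.7" --pt "0 0 0 0 8.7" --pt "0 0 0 4 0"

```text
clock: 11.52
ee_pos: [391.2, -317.0, 125.5]
orientation: [0.003, 0.919, 0.394, 0.002]
contact_force: [0.4, -0.5, -0.3]
width: 42.9
grasp_force: 0.0
```

```bash
python3 st.py;python3 dish.py top,wrist w6.png
```

```text
11.53 [ 391.25 -316.98  125.47] yawx 46.37 z [ 0.01 -0.   -1.  ] q [ 0.77  0.16 -0.19  1.9   0.04  1.07 -0.2 ] w 42.89552783244701 F [ 0.42 -0.52 -0.28] 0.0
top [464.   79.6] [ 79.2 111.7] [ 921.6 -539.2   36. ]
top [144.3 227.3] [30.8 33.8] [490.8 374.6  36. ]
top [374.9 245. ] [31.  31.5] [ 437.4 -264.9   36. ]
wrist [317.9 112.4] [107.4 111.5] [ 442.2 -261.4   36. ]
```

Request:
jog_arm --pt "0 0 0 4 0" --pt "0 0 0 4 0" --pt "0 0 0 3.2 0" --pt "0 1.2 0 0 0" --pt "0 1.3 0 0 0"

```text
clock: 12.25
ee_pos: [408.2, -297.5, 13.1]
orientation: [0.001, 0.919, 0.395, 0.001]
contact_force: [0.5, -0.2, 0.7]
width: 42.5
grasp_force: 0.5
```

Request:
jog_arm --pt "0 1.6 0 0 0" --pt "0 1.8 0 0 0" --pt "0 1.8 0 0 0" --pt "0 1.8 0 0 0" --pt "0 1.8 0 0 0"

```text
clock: 12.88
ee_pos: [468.2, -233.2, 12.1]
orientation: [0.001, 0.919, 0.395, 0.0]
contact_force: [-1.7, -3.3, 4.2]
width: 42.7
grasp_force: 2.2
```

Request:
jog_arm --pt "0 1.8 0 0 0" --pt "0 1.8 0 0 0" --pt "0 1.8 0 0 0" --pt "0 1.4 0 0 0" --pt "0 0.8 0 0 0"

```text
clock: 13.5
ee_pos: [520.0, -177.6, 11.2]
orientation: [-0.0, 0.919, 0.395, 0.0]
contact_force: [-3.5, -2.5, 3.6]
width: 42.8
grasp_force: 2.3
```

```bash
python3 st.py;python3 w.py w7.png
```

```text
13.5 [ 519.95 -177.58   11.18] yawx 46.56 z [-0.  0. -1.] q [ 0.47  0.41 -0.26  1.86  0.13  0.88 -0.61] w 42.80528316951322 F [-3.53 -2.45  3.57] 2.2683408111333847
[313.8 160.2  88.1] [ 560.9 -134.5   36. ]
[617.4 337.8  75.6] [ 613.8 -320.5   36. ]
```

Request:
jog_arm --pt "0 1.2 0 0 0" --pt "0 0.6 0 0 0" --pt "0 -2 0 0 0" --pt "0 -2.5 0 0 0" --pt "0 0 0 0 -8.7"

```text
clock: 14.18
ee_pos: [498.6, -200.8, 11.1]
orientation: [0.0, 0.886, 0.463, -0.001]
contact_force: [-0.3, 0.6, 0.9]
width: 42.6
grasp_force: 0.0
```

Request:
jog_arm --pt "0 0 0 0 -8.7" --pt "0 0 0 0 -8.7" --pt "0 0 0 0 -8.7" --pt "0 0 0 0 -8.7" --pt "0 -0.5 1 0 0"

```text
clock: 14.8
ee_pos: [510.1, -204.0, 11.2]
orientation: [-0.0, 0.708, 0.706, -0.0]
contact_force: [0.2, -0.5, 0.5]
width: 42.9
grasp_force: 0.0
```

Request:
jog_arm --pt "0 -0.5 3 0 0" --pt "0 -0.3 2.5 0 0" --pt "0 0 0 0 0"

```text
clock: 15.18
ee_pos: [567.3, -211.6, 11.2]
orientation: [0.0, 0.708, 0.706, 0.0]
contact_force: [-0.3, 0.5, 0.3]
width: 42.8
grasp_force: 0.0
```

```bash
python3 st.py;python3 w.py w8.png;python3 dish.py top,wrist w8.png
```

```text
15.18 [ 567.34 -211.56   11.2 ] yawx 89.82 z [ 0.  0. -1.] q [ 0.58  0.53 -0.37  1.71  0.23  0.94  0.12] w 42.78397918909055 F [-0.29  0.51  0.32] 0.0
[306.6  87.  104.3] [ 565.4 -123.    36. ]
top [144.4 227.3] [30.8 33.8] [490.8 374.4  36. ]
top [325. 200.] [29.7 30.4] [ 564.3 -128.5   36. ]
```

Request:
jog_arm --pt "0 2 0 0 0" --pt "0 1.5 0.1 0 0" --pt "0 1.5 0.1 0 0" --pt "0 1.5 0 0 0" --pt "0 1.5 0 0 0"

```text
clock: 15.95
ee_pos: [567.8, -130.2, 11.4]
orientation: [0.0, 0.707, 0.707, -0.0]
contact_force: [1.3, -2.4, -0.0]
width: 42.7
grasp_force: 0.7
```

Request:
jog_arm --pt "0 1.5 -0.2 0 0" --pt "0 1.5 -0.3 0 0" --pt "0 1.5 -0.3 0 0" --pt "0 1.5 -0.3 0 0" --pt "0 1.2 -0.3 0 0"

```text
clock: 16.58
ee_pos: [553.6, -58.1, 11.4]
orientation: [0.0, 0.707, 0.707, 0.0]
contact_force: [-0.0, -1.0, 0.7]
width: 42.7
grasp_force: 1.0
```

```bash
python3 st.py;python3 w.py w9.png
```

```text
16.57 [553.55 -58.09  11.37] yawx 90.03 z [ 0. -0. -1.] q [ 0.38  0.45 -0.43  1.84  0.23  0.9  -0.15] w 42.714140602499384 F [-0.01 -1.    0.72] 0.9580384427681565
[315.  159.   89.3] [554.6   1.3  36. ]
```

Request:
jog_arm --pt "0 1.4 0 0 0" --pt "0 1.5 -0.5 0 0" --pt "0 1.4 -0.6 0 0" --pt "0 1.5 -0.6 0 0" --pt "0 1.5 -0.6 0 0"

```text
clock: 17.25
ee_pos: [530.2, 15.0, 11.3]
orientation: [-0.0, 0.707, 0.707, -0.0]
contact_force: [-0.4, -1.6, 0.2]
width: 42.5
grasp_force: 0.7
```

Request:
jog_arm --pt "0 1.5 -0.4 0 0" --pt "0 1.8 -0.4 0 0" --pt "0 1.8 -0.4 0 0" --pt "0 1.8 -0.5 0 0" --pt "0 1.8 -0.5 0 0"

```text
clock: 17.88
ee_pos: [508.4, 102.2, 11.3]
orientation: [-0.0, 0.707, 0.707, 0.0]
contact_force: [0.5, -1.8, -0.2]
width: 42.8
grasp_force: 0.7
```

Request:
jog_arm --pt "0 1.8 -0.5 0 0" --pt "0 1.8 -0.5 0 0" --pt "0 1.8 -0.5 0 0" --pt "0 1.5 -0.4 0 0" --pt "0 0.8 -0.2 0 0"

```text
clock: 18.5
ee_pos: [487.3, 179.0, 11.3]
orientation: [-0.0, 0.707, 0.708, -0.0]
contact_force: [1.4, -2.2, 1.3]
width: 42.7
grasp_force: 0.8
```

```bash
python3 st.py;python3 w.py w10.png
```

```text
18.5 [487.26 179.05  11.25] yawx 90.07 z [-0.  0. -1.] q [ 0.02  0.4  -0.53  1.93  0.26  0.88 -0.64] w 42.66503540196833 F [ 1.38 -2.24  1.29] 0.7778658717870712
[313.8 168.6  97.4] [487.8 234.2  36. ]
```

Request:
jog_arm --pt "0 0.8 -0.4 0 0" --pt "0 0.4 -0.1 0 0" --pt "0 -3 0 0 0" --pt "0 -3 0 -3 0" --pt "0 -1 0 -6 0"

```text
clock: 19.18
ee_pos: [481.1, 117.4, 100.4]
orientation: [-0.001, 0.708, 0.706, -0.002]
contact_force: [1.4, 0.9, 0.2]
width: 42.6
grasp_force: 0.0
```

Request:
jog_arm --pt "0 0 0 -5 0" --pt "0 -5 0.5 -4 0" --pt "0 -5 1 0 0" --pt "0 -5 1.5 0 0" --pt "0 -5 1.5 0 0"

```text
clock: 19.8
ee_pos: [527.9, -80.4, 190.5]
orientation: [0.0, 0.707, 0.707, 0.0]
contact_force: [1.8, 0.2, -0.4]
width: 42.6
grasp_force: 0.0
```

Request:
jog_arm --pt "0.7 -5 1.5 0 0" --pt "0.7 -5 1.5 0 0" --pt "0.7 -5 2 0 0" --pt "0.7 -5 2 0 0" --pt "0.7 -5 2 0 0"

```text
clock: 20.42
ee_pos: [618.2, -330.3, 190.1]
orientation: [-0.0, 0.707, 0.707, 0.0]
contact_force: [0.8, -0.1, -0.7]
width: 72.2
grasp_force: 0.0
```

```bash
python3 st.py; python3 dish.py top,wrist w11.png; cat > roll.py <<'E'
from h import *
np.set_printoptions(precision=1,suppress=True)
c=Cam("wrist");cv2.imwrite("pics/roll.png",c.f)
for k in blobs(c.f,(12,35,60),(32,150,255),150)[:3]:
    e=cv2.fitEllipse(cv2.convexHull(k));print(np.round(e[0],1),np.round(e[1],1),c.plane(e[0],42),"eye",c.e,"ray",c.ray(e[0]))
E
python3 roll.py
```

```text
20.43 [ 618.17 -330.29  190.13] yawx 90.01 z [ 0.  0. -1.] q [ 0.6   0.53 -0.26  1.27  0.13  1.35  0.35] w 72.1742063496955 F [ 0.79 -0.08 -0.66] 0.0
top [144.4 227.3] [30.8 33.7] [490.8 374.5  36. ]
top [193.5 230.7] [31.  33.1] [480.4 237.   36. ]
[595.3  62.2] [ 51.9 121.3] [ 885.3 -218.6   42. ] eye [ 618.4 -252.6  331.1] ray [ 1.   0.1 -1.1]
[322.3 182.3] [49.7 51.9] [ 625.8 -335.3   42. ] eye [ 618.4 -252.6  331.1] ray [ 0.  -0.3 -1. ]
[171.8 390.3] [39.9 93.8] [ 406.6 -649.2   42. ] eye [ 618.4 -252.6  331.1] ray [-0.5 -1.  -0.7]
```

Request:
jog_arm --pt "0.7 -0.5 0.8 4 0" --pt "0.7 0 0 4 0" --pt "0.7 0 0 0 0"

```text
clock: 20.95
ee_pos: [623.8, -331.7, 106.9]
orientation: [-0.003, 0.707, 0.708, -0.001]
contact_force: [0.1, 0.2, 0.3]
width: 72.3
grasp_force: 0.0
```

```bash
python3 st.py; python3 - <<'E'
exec(open('roll.py').read())
t=Cam("top")
k=blobs(c.f,(12,35,60),(32,150,255),600,(200,80,440,330));e=cv2.fitEllipse(cv2.convexHull(k[0]));
p=c.ray(e[0]);e0=np.array([618.4,-252.6,331.1]);
# first view ray through (625.8,-335.3,42)
d0=np.array([625.8,-335.3,42])-e0
A=np.c_[p,-d0];s=np.linalg.lstsq(A,e0-c.e,rcond=None)[0];print("two-view",c.e+p*s[0],e0+d0*s[1])
E
```

```text
20.95 [ 623.82 -331.73  106.94] yawx 90.08 z [-0.01  0.   -1.  ] q [ 0.59  0.61 -0.25  1.34  0.15  1.22  0.33] w 72.34804638534557 F [0.07 0.24 0.34] 0.0
[316.4 212.9] [66.8 69.7] [ 625.9 -334.    42. ] eye [ 625.4 -249.7  250.4] ray [ 0.  -0.4 -0.9]
[637.8  64.1] [52.3 75.4] [ 845.6 -223.8   42. ] eye [ 625.4 -249.7  250.4] ray [ 1.2  0.1 -1.1]
[161.8 559.8] [ 46.8 360.4] [ 405.8 -869.5   42. ] eye [ 625.4 -249.7  250.4] ray [-0.6 -1.6 -0.5]
two-view [ 625.9 -338.4   31.1] [ 626.1 -338.4   31.1]
```

View pics/roll.png

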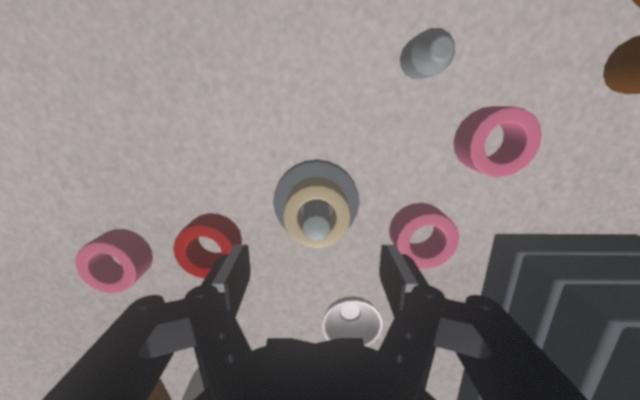

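Wrist view: the cream roll on the post is at (316,213), centred between the open fingers. The red ring at (208,245) and the pink ones at (114,262), (425,236) and (498,141) are clear of the fingers. I descend and grip.

Request:
jog_arm --pt "0.75 0 0 3 0" --pt "0.75 0 0 3 0" --pt "0.75 0 0 2 0" --pt "0.75 0 0 0.9 0" --pt "0.75 0 0 0 0"

```text
clock: 21.68
ee_pos: [626.0, -333.9, 21.8]
orientation: [0.0, 0.707, 0.707, 0.0]
contact_force: [-0.6, 0.4, 0.3]
width: 74.8
grasp_force: 0.0
```

```bash
python3 st.py; python3 roll.py
```

```text
21.68 [ 626.01 -333.88   21.85] yawx 90.01 z [ 0. -0. -1.] q [ 0.59  0.69 -0.24  1.4   0.17  1.07  0.32] w 74.79217145462263 F [-0.59  0.36  0.33] 0.0
[312.7 266.4] [105.  111.1] [ 625.9 -331.3   42. ] eye [ 626.8 -251.3  165. ] ray [-0.  -0.6 -0.9]
```

Request:
jog_arm --pt "0.75 0 0 0.7 0" --pt "0.3 0 0 0 0" --pt "-0.2 0 0 0 0" --pt "-0.2 0 0 0 0" --pt "-0.2 0 0 0 0" --squeeze 40

```text
clock: 22.35
ee_pos: [625.8, -333.9, 14.6]
orientation: [0.0, 0.707, 0.707, 0.0]
contact_force: [0.6, 0.7, 1.5]
width: 55.6
grasp_force: 42.6
```

Request:
jog_arm --pt "-0.2 0 0 0 0" --pt "-0.2 0 0 -1 0" --pt "-0.2 0 0 -2 0" --pt "-0.2 0 0 -3 0" --pt "-0.2 0 0 -3 0"

```text
clock: 22.98
ee_pos: [625.9, -333.9, 106.7]
orientation: [0.001, 0.707, 0.707, 0.0]
contact_force: [-0.3, 0.3, -0.9]
width: 55.6
grasp_force: 42.5
```

```bash
python3 st.py; python3 roll.py
```

```text
22.98 [ 625.86 -333.93  106.7 ] yawx 90.01 z [ 0. -0. -1.] q [ 0.59  0.61 -0.25  1.34  0.15  1.21  0.33] w 55.58154151111748 F [-0.28  0.26 -0.86] 42.49624103307724
[314.1 273.7] [112.5 115.4] [ 626.4 -394.1   42. ] eye [ 626.6 -251.3  249.8] ray [-0.  -0.6 -0.9]
[635.3  60.8] [54.6 75.6] [ 846.6 -224.4   42. ] eye [ 626.6 -251.3  249.8] ray [ 1.2  0.1 -1.1]
```

Request:
jog_arm --pt "-0.2 0 0 -4 0" --pt "-0.2 4 -1.8 -2 0" --pt "-0.2 4 -1.8 0 0" --pt "-0.2 4 -1.8 0 0" --pt "-0.2 4 -1.8 0 0"

```text
clock: 23.65
ee_pos: [553.2, -172.5, 165.5]
orientation: [0.001, 0.707, 0.707, 0.0]
contact_force: [1.2, 0.5, 0.2]
width: 55.6
grasp_force: 42.7
```

Request:
jog_arm --pt "-0.2 4 -1.8 0 0" --pt "-0.2 4 -1.8 0 0" --pt "-0.2 4 -1.8 0 0" --pt "-0.2 4 -1.8 0 0" --pt "-0.2 4 -1.8 0 0"

```text
clock: 24.28
ee_pos: [463.2, 27.5, 165.4]
orientation: [0.001, 0.707, 0.707, 0.0]
contact_force: [0.0, 0.4, -0.5]
width: 55.5
grasp_force: 42.7
```

Request:
jog_arm --pt "-0.2 4 -1.8 0 0" --pt "-0.2 4 -1.8 0 0" --pt "-0.2 4 -1.8 0 0" --pt "-0.2 4 -1.8 0 0" --pt "-0.2 2 -1 0 0"

```text
clock: 24.9
ee_pos: [380.7, 208.4, 165.4]
orientation: [0.001, 0.706, 0.708, 0.001]
contact_force: [1.1, -0.3, -0.1]
width: 55.3
grasp_force: 42.7
```

```bash
python3 st.py; cat > tray.py <<'E'
from h import *
np.set_printoptions(precision=1,suppress=True)
c=Cam("wrist");cv2.imwrite("pics/tray.png",c.f)
for k in blobs(c.f,(75,5,50),(110,80,230),2500)[:4]:
    q=cv2.minAreaRect(k);b=cv2.boxPoints(q);print(q,[c.plane(p,14)[:2].round(0).tolist() for p in b],np.mean([c.plane(p,14)[:2] for p in b],0))
E
python3 tray.py
```

```text
24.9 [380.67 208.41 165.38] yawx 90.17 z [ 0.  0. -1.] q [ 0.11 -0.01 -0.71  1.99 -0.    1.15 -0.59] w 55.27358042732576 F [ 1.09 -0.25 -0.12] 42.74985283613205
((260.5416259765625, 83.77813720703125), (131.1815948486328, 131.30624389648438), 4.289153099060059) [[250.0, 249.0], [276.0, 369.0], [397.0, 361.0], [389.0, 239.0]] [327.9 304.5]
((415.5660400390625, 152.01885986328125), (88.46019744873047, 95.3282241821289), 15.945395469665527) [[433.0, 203.0], [454.0, 299.0], [544.0, 276.0], [532.0, 174.0]] [490.5 238.3]
((444.5, 26.5), (53.0, 109.0), 90.0) [[450.0, 380.0], [550.0, 380.0], [559.0, 337.0], [454.0, 337.0]] [503.5 358.3]
((596.5061645507812, 201.282470703125), (53.835105895996094, 80.06803894042969), 88.75463104248047) [[648.0, 216.0], [736.0, 218.0], [762.0, 153.0], [668.0, 150.0]] [703.7 184.1]
```

View pics/tray.png

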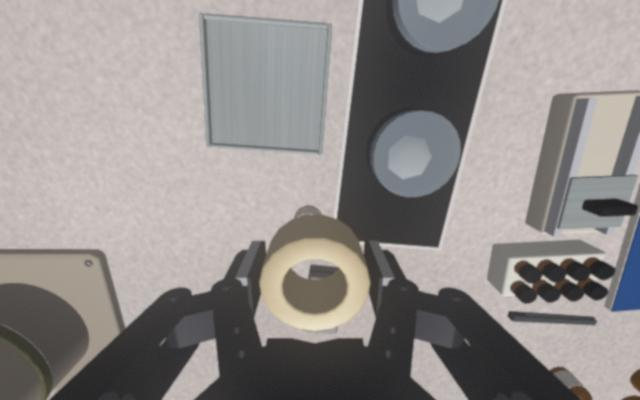

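Wrist view: the roll is held square in the fingers at (315,285). The tray corners are at (201,15), (330,24), (321,153) and (208,145), and both dishes are on the mat.

```bash
python3 - <<'E'
from h import *
c=Cam("wrist")
for z in (14,):
    P=np.array([c.plane(p,z)[:2] for p in [(201,15),(330,24),(321,153),(208,145)]]);print(P.round(1),P.mean(0))
s=Cam("side")
f=lambda u,v:(170+u/3.2,220+v/3.2)
P=np.array([s.plane(f(*p),14)[:2] for p in [(562,358),(721,402),(690,562),(517,515)]]);print(P.round(1),P.mean(0))
E
```

```text
[[275.4 369.5]
 [394.8 362.8]
 [387.8 241.9]
 [267.6 250. ]] [331.40535797 306.07231716]
[[385.8 242. ]
 [267.9 250.1]
 [275.6 369.4]
 [394.8 364.2]] [331.04648954 306.42077021]
```

Request:
jog_arm --pt "-0.2 3 -1.5 0 0" --pt "-0.2 3 -1.5 0 0" --pt "-0.2 2.8 -1.5 0 0" --pt "-0.2 1 -0.5 0 0" --pt "-0.2 0 0 0 0"

```text
clock: 25.68
ee_pos: [332.1, 303.6, 164.3]
orientation: [0.0, 0.707, 0.707, -0.0]
contact_force: [1.1, -0.1, -0.7]
width: 55.5
grasp_force: 42.7
```

Request:
jog_arm --pt "-0.2 0 0 4 0" --pt "-0.2 0 0 4 0" --pt "-0.2 0 0 3 0" --pt "-0.2 0 0 2 0" --pt "-0.2 0 0 1 0"

```text
clock: 26.3
ee_pos: [332.2, 302.4, 23.2]
orientation: [0.0, 0.708, 0.706, -0.001]
contact_force: [-0.1, 0.4, -0.2]
width: 55.5
grasp_force: 42.7
```

```bash
python3 st.py; python3 roll.py
```

```text
26.3 [332.2  302.39  23.16] yawx 89.89 z [-0. -0. -1.] q [-0.11  0.29 -0.79  2.08  0.27  0.87 -1.06] w 55.547031085149406 F [-0.06  0.36 -0.21] 42.73349493741989
[314.4 274.3] [111.7 115.3] [333.  299.3  42. ] eye [333.4 385.2 166.2] ray [-0.  -0.6 -0.9]
```

Request:
jog_arm --pt "-0.2 0.3 0 0.7 0" --pt "-0.2 0 0 0.5 0" --pt "-0.2 0 0 0.2 0" --pt "-0.2 0 0 0 0" --pt "-0.2 0 0 0 0"

```text
clock: 26.98
ee_pos: [331.7, 307.2, 10.4]
orientation: [0.0, 0.707, 0.707, 0.0]
contact_force: [0.3, -0.5, -1.0]
width: 55.5
grasp_force: 42.7
```

Request:
jog_arm --pt "-0.2 0 0 0.2 0" --pt "-0.2 0 0 0.1 0" --pt "-0.2 0 0 0 0" --pt "0.4 0 0 0 0" --pt "0.5 0 0 0 0"

```text
clock: 27.6
ee_pos: [331.6, 307.2, 7.3]
orientation: [0.0, 0.707, 0.707, 0.0]
contact_force: [-0.2, -0.7, -0.5]
width: 64.0
grasp_force: 0.0
```

Request:
jog_arm --pt "0.6 0 0 0 0" --pt "0.6 0 0 0 0" --pt "0.6 0 0 -2 0" --pt "0.6 0 0 -5 0" --pt "0.6 0 0 -5 0"

```text
clock: 28.22
ee_pos: [331.1, 307.1, 128.4]
orientation: [-0.0, 0.707, 0.707, -0.0]
contact_force: [1.0, 0.9, 0.8]
width: 67.9
grasp_force: 0.0
```

Request:
jog_arm --pt "0 0 0 -3 0" --pt "-0.5 -3 0 0 0" --pt "-1 -3 0 0 0" --pt "-1 -3 0 0 0" --pt "-1 0 0 0 0"

```text
clock: 28.85
ee_pos: [331.8, 215.3, 157.2]
orientation: [0.001, 0.708, 0.706, -0.0]
contact_force: [0.3, 0.1, 0.8]
width: -0.0
grasp_force: 0.0
```

```bash
python3 st.py; python3 roll.py; python3 tray.py;python3 dish.py top,side; python3 - <<'E'
from h import *
t=Cam("wrist").f
E
```

```text
28.85 [331.79 215.3  157.17] yawx 89.83 z [ 0. -0. -1.] q [ 0.12 -0.11 -0.76  2.08 -0.08  1.14 -0.6 ] w -0.025662444242180376 F [0.34 0.05 0.77] 0.0
[313.7  96. ] [59.7 63.8] [332.4 303.3  42. ] eye [332.8 298.  300.2] ray [-0.   0.  -1.1]
[ 44.4 356.6] [ 33.9 101.4] [-0.8  2.7 42. ] eye [332.8 298.  300.2] ray [-1.  -0.9 -0.8]
[353.2 237.5] [29.9 31. ] [373.  164.2  42. ] eye [332.8 298.  300.2] ray [ 0.1 -0.5 -0.9]
((312.5380859375, 92.96700286865234), (132.87574768066406, 132.8044891357422), 4.085616588592529) [[257.0, 248.0], [276.0, 369.0], [396.0, 361.0], [396.0, 238.0]] [331.1 303.9]
((466.6465759277344, 161.5086212158203), (86.79356384277344, 101.10596466064453), 66.80140686035156) [[424.0, 261.0], [512.0, 300.0], [566.0, 218.0], [472.0, 171.0]] [493.5 237.6]
((505.5, 31.0), (62.0, 115.0), 90.0) [[452.0, 385.0], [554.0, 385.0], [568.0, 335.0], [459.0, 335.0]] [508.  360.3]
top [144.4 227.3] [31.  33.6] [490.7 374.4  36. ]
top [193.6 230.7] [31.  33.2] [480.3 236.8  36. ]
top [398.1 181.2] [26.1 26.6] [ 616.8 -334.7   36. ]
side [363.7 365.6] [66.8 72.5] [331.9 324.2  36. ]
side [285.2 374.7] [42.  43.5] [493.9 382.5  36. ]
side [305.  319.9] [37.9 39.1] [483.2 245.1  36. ]
```

View pics/tray.png

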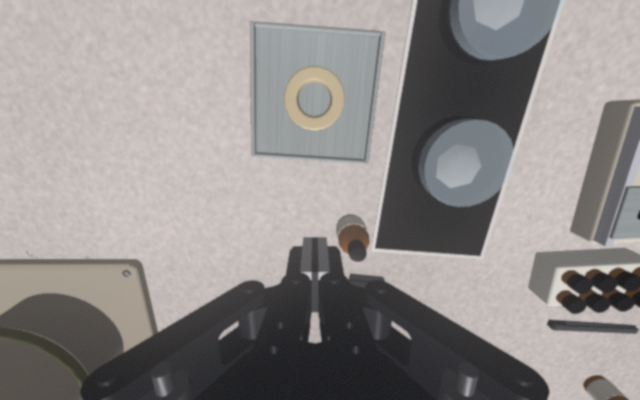

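Wrist view: the roll lies flat and centred in the tray at (314,96), with both dishes wholly on the mat. Next is the shutter.

Request:
jog_arm --pt "-1 -0.7 4 0 0" --pt "-1 -0.7 4 0 0" --pt "-1 -0.7 4 0 0" --pt "-1 -0.7 4 0 0" --pt "-1 -0.7 4 0 0"

```text
clock: 29.72
ee_pos: [532.9, 182.7, 156.8]
orientation: [-0.0, 0.707, 0.707, -0.0]
contact_force: [-0.0, -0.1, 0.7]
width: 0.1
grasp_force: 0.0
```

Request:
jog_arm --pt "-1 -0.7 4 0 0" --pt "-1 -0.7 4 0 0" --pt "-1 -0.6 4 0 0" --pt "-1 0 1 0 0" --pt "-1 0 0 0 0"

```text
clock: 30.35
ee_pos: [661.3, 163.3, 156.4]
orientation: [-0.001, 0.707, 0.707, -0.0]
contact_force: [-0.4, -0.4, 0.3]
width: 0.2
grasp_force: 0.0
```

```bash
python3 st.py; python3 - <<'E'
from h import *
np.set_printoptions(precision=1,suppress=True)
c=Cam("wrist");cv2.imwrite("pics/sh.png",c.f)
for k in blobs(c.f,(0,0,0),(180,255,50),150)[:12]:
    q=cv2.minAreaRect(k);m=cv2.moments(k);p=(m['m10']/m['m00'],m['m01']/m['m00']);print(np.round(q[0],1),np.round(q[1],1),q[2].__round__(1),c.plane(p,69.5))
E
```

```text
30.35 [661.29 163.26 156.4 ] yawx 90.05 z [-0.  0. -1.] q [ 0.09  0.57 -0.58  1.36  0.31  1.3  -0.5 ] w 0.21257578667549334 F [-0.4  -0.35  0.33] 0.0
[315. 352.] [ 94. 242.] 90.0 [663.9 -30.2  69.5]
[496.1 363.6] [119.5  28.6] 33.7 [873.5 -37.   69.5]
```

View pics/sh.png

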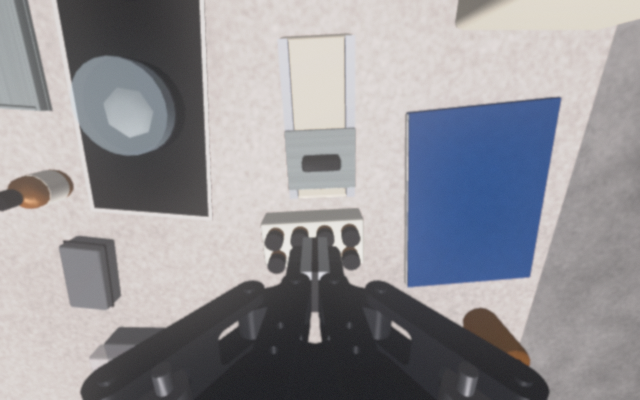

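Wrist view: the tab is at (321,163), the plate corners are (286,130), (355,128), (356,188) and (288,191), and the rack is below at (312,235).

```bash
python3 - <<'E'
from h import *
np.set_printoptions(precision=1,suppress=True)
c=Cam("wrist")
print("tab",c.plane((321,163),69.5))
h=cv2.cvtColor(c.f,cv2.COLOR_BGR2HSV);print(h[145:182:2,321,2],h[163,295:350:3,2])
for k in blobs(c.f,(0,0,0),(180,255,85),60,(290,140,352,185)):
    q=cv2.boundingRect(k);print(q,[c.plane(p,69.5) for p in [(q[0],q[1]+q[3]),(q[0]+q[2],q[1])]])
P=np.array([c.plane(p,47.5)[:2] for p in [(286,130),(355,128),(356,188),(288,191)]]);print("plate",P,P.mean(0))
P=np.array([c.plane(p,43)[:2] for p in [(281,38),(354,34)]]);print("ctrl far end",P,P.mean(0))
E
```

```text
tab [667.1 197.6  69.5]
[177 179 181 178 165 101  81  80  84  84  86  88  91 130 174 177 176 175
 178] [182 180 161  87  86  87  87  84  83  86  86  86  85  84  85  91 178 181
 181]
(304, 156, 36, 12) [array([652.6, 193.2,  69.5]), array([683. , 203.6,  69.5])]
plate [[636.  223. ]
 [697.7 224.7]
 [701.3 168.7]
 [636.  165.6]] [667.8 195.5]
ctrl far end [[633.8 296.8]
 [694.  299.7]] [663.9 298.3]
```

Request:
jog_arm --pt "-1 0.4 0.6 3 0" --pt "-1 0 0 4 0" --pt "-1 0 0 2 0" --pt "-1 0 0 1 0" --pt "-1 0 0 0 0"

```text
clock: 31.08
ee_pos: [667.6, 166.4, 57.7]
orientation: [0.0, 0.707, 0.707, 0.0]
contact_force: [-0.1, -0.6, -0.1]
width: 0.1
grasp_force: 0.0
```

```bash
python3 st.py
```

```text
31.07 [667.6  166.36  57.67] yawx 90.01 z [ 0.  0. -1.] q [ 0.07  0.67 -0.55  1.43  0.37  1.15 -0.54] w 0.1196964162548135 F [-0.05 -0.63 -0.09] 0.0
```

Request:
jog_arm --pt "-1 1 0 0 0" --pt "-1 1.2 0 0 0" --pt "-1 1.2 0 0 0" --pt "-1 1.2 -0.1 0 0" --pt "-1 1 0 0 0"

```text
clock: 31.7
ee_pos: [666.4, 223.3, 57.3]
orientation: [0.0, 0.707, 0.707, 0.0]
contact_force: [-0.8, -1.8, 1.3]
width: 0.2
grasp_force: 0.9
```

Request:
jog_arm --pt "-1 1 -0.1 0 0" --pt "-1 0.4 0 0 0" --pt "-1 0 0 0 0"

```text
clock: 32.08
ee_pos: [665.3, 236.8, 57.0]
orientation: [-0.0, 0.707, 0.707, -0.0]
contact_force: [0.6, -0.3, -0.1]
width: -0.0
grasp_force: 0.0
```

Request:
jog_arm --pt "-1 0.3 0 0 0" --pt "-1 0.2 0 0 0"

```text
clock: 32.33
ee_pos: [665.5, 240.2, 57.0]
orientation: [0.0, 0.707, 0.707, -0.001]
contact_force: [-2.4, -6.4, 1.5]
width: -0.3
grasp_force: 3.4
```

Request:
jog_arm --pt "-1 0.2 0 0 0" --pt "-1 0.1 0 0 0"

```text
clock: 32.58
ee_pos: [665.6, 240.4, 57.0]
orientation: [0.001, 0.708, 0.706, -0.003]
contact_force: [-5.7, -13.7, 6.1]
width: 0.2
grasp_force: 6.4
```

Request:
jog_arm --pt "-1 0.1 0 0 0" --pt "-1 0.1 0 0 0"

```text
clock: 32.83
ee_pos: [665.7, 240.5, 56.9]
orientation: [0.002, 0.708, 0.706, -0.004]
contact_force: [-8.0, -18.9, 8.9]
width: 0.2
grasp_force: 9.0
```

The shutter hit its end stop (force rising, no motion), so it is fully aside. The button centre is at about (667,195).

Request:
jog_arm --pt "-1 -1 0 0 0" --pt "-1 -2.1 0.1 0 0" --pt "-1 -2 0 0 0" --pt "-1 0 0 0.8 0" --pt "-1 0 0 0 0"

```text
clock: 33.45
ee_pos: [665.9, 195.4, 48.2]
orientation: [-0.001, 0.707, 0.707, -0.0]
contact_force: [-0.8, 0.7, -0.6]
width: 0.1
grasp_force: 0.0
```

```bash
python3 st.py; python3 - <<'E'
from h import *
np.set_printoptions(precision=1,suppress=True)
for n in ("side","top"):
    c=Cam(n);print(n,c.proj((667,195,42)),c.proj((667,195,69)))
    a=c.proj((667,215,50)).astype(int);q=cv2.resize(c.f[a[1]-35:a[1]+35,a[0]-45:a[0]+45],None,fx=4.4,fy=4.4,interpolation=cv2.INTER_CUBIC)
    globals()[n]=q
cv2.imwrite("pics/btn.png",np.hstack([side,top]))
E
```

```text
33.45 [665.88 195.39  48.21] yawx 90.02 z [-0.  0. -1.] q [ 0.02  0.69 -0.55  1.42  0.38  1.14 -0.58] w 0.11953112385252633 F [-0.81  0.73 -0.56] 0.0
side [237.  285.5] [235.8 279.3]
top [210.8 164.9] [208.2 162.3]
```

View pics/btn.png

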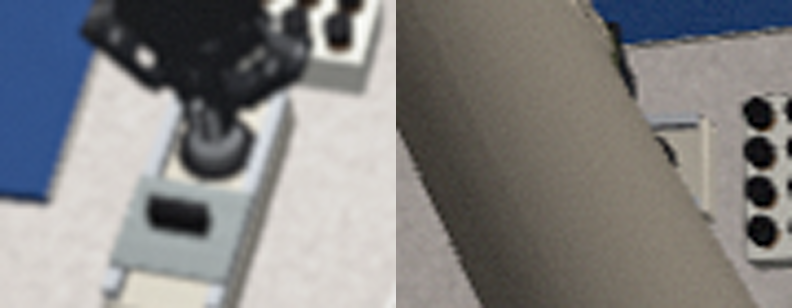

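Side crop: the fingers are right over the uncovered button at crop (215,150), with the shutter fully aside at (180,215). I press.

Request:
jog_arm --pt "-1 0 0 0.5 0" --pt "-1 0 0 0.3 0" --pt "-1 0 0 0.3 0"

```text
clock: 33.92
ee_pos: [666.5, 195.8, 38.3]
orientation: [-0.0, 0.707, 0.707, 0.0]
contact_force: [-1.6, 1.3, 3.8]
width: -0.0
grasp_force: 1.8
```

Request:
jog_arm --pt "-1 0 0 0.2 0" --pt "-1 0 0 0.1 0"

```text
clock: 34.17
ee_pos: [666.5, 195.9, 36.1]
orientation: [-0.0, 0.707, 0.707, 0.0]
contact_force: [-5.9, 0.4, 13.3]
width: -0.1
grasp_force: 6.7
```

Request:
jog_arm --pt "-1 0 0 0.1 0" --pt "-1 0 0 0.1 0"

```text
clock: 34.42
ee_pos: [666.7, 195.9, 35.8]
orientation: [0.0, 0.707, 0.707, 0.0]
contact_force: [-12.7, -2.6, 27.3]
width: 0.1
grasp_force: 13.3
```

The button bottomed out at 36 mm with 27 N. Now I go over the tab and slide the shutter back.

Request:
jog_arm --pt "-1 0 0 -2 0" --pt "-1 0 0 -4 0" --pt "-1 3 0 0 0" --pt "-1 4 -0.2 0 0" --pt "-1 2.5 0 0 0"

```text
clock: 35.05
ee_pos: [664.1, 292.2, 93.5]
orientation: [-0.0, 0.707, 0.708, 0.0]
contact_force: [0.0, -0.2, -0.2]
width: -0.0
grasp_force: 0.0
```

Request:
jog_arm --pt "-1 0 0 0 0" --pt "-1 0 0 2 0" --pt "-1 0 0 1 0" --pt "-1 0 0 0 0"

```text
clock: 35.55
ee_pos: [664.1, 288.6, 61.3]
orientation: [-0.0, 0.707, 0.707, -0.001]
contact_force: [-1.2, 0.4, -0.6]
width: -0.2
grasp_force: 0.0
```

Request:
jog_arm --pt "-1 -1 0 0.3 0" --pt "-1 -1.2 0 0 0" --pt "-1 -1.2 0.1 0 0" --pt "-1 -1.2 0 0 0" --pt "-1 -1.2 0.1 0 0"

```text
clock: 36.17
ee_pos: [666.6, 231.3, 60.4]
orientation: [0.0, 0.707, 0.707, 0.0]
contact_force: [-0.6, 1.8, 0.3]
width: -0.1
grasp_force: 0.9
```

Request:
jog_arm --pt "-1 -1 0 0 0" --pt "-1 -0.4 0 0 0" --pt "-1 0 0 0 0"

```text
clock: 36.55
ee_pos: [666.8, 217.6, 60.3]
orientation: [0.0, 0.707, 0.707, -0.0]
contact_force: [-0.4, -0.4, 0.3]
width: -0.0
grasp_force: 0.0
```

Request:
jog_arm --pt "-1 -0.3 0 0 0" --pt "-1 -0.2 0 0 0"

```text
clock: 36.8
ee_pos: [666.5, 213.6, 60.2]
orientation: [-0.0, 0.707, 0.707, 0.0]
contact_force: [0.8, 1.8, 0.6]
width: 0.0
grasp_force: 0.8
```

Request:
jog_arm --pt "-1 -0.2 0 0 0" --pt "-1 -0.1 0 0 0"

```text
clock: 37.05
ee_pos: [666.5, 212.0, 60.4]
orientation: [-0.001, 0.707, 0.708, 0.001]
contact_force: [1.5, 7.5, -3.1]
width: 0.0
grasp_force: 3.7
```

Request:
jog_arm --pt "-1 -0.1 0 0 0" --pt "-1 -0.1 0 0 0"

```text
clock: 37.3
ee_pos: [666.4, 211.8, 60.4]
orientation: [-0.001, 0.706, 0.708, 0.002]
contact_force: [4.2, 11.7, -4.4]
width: -0.0
grasp_force: 5.9
```

Request:
jog_arm --pt "-1 -0.1 0 0 0" --pt "-1 -0.1 0 0 0"

```text
clock: 37.55
ee_pos: [666.3, 211.7, 60.5]
orientation: [-0.002, 0.706, 0.709, 0.003]
contact_force: [5.5, 17.6, -6.2]
width: 0.2
grasp_force: 8.2
```

The shutter is back at its stop (force rising at y = 211.8). I withdraw clear and check everything.

Request:
jog_arm --pt "-1 1.2 0 0 0" --pt "-1 0.5 0 -3 0" --pt "-1 0 0 -5 0" --pt "-1 0 0 -5 0" --pt "-1 -5 -2 0 0"

```text
clock: 38.17
ee_pos: [647.7, 177.9, 195.0]
orientation: [0.001, 0.705, 0.709, 0.004]
contact_force: [0.3, -0.3, -0.2]
width: 0.4
grasp_force: 0.0
```

Request:
jog_arm --pt "-1 -6 -2 0 0" --pt "-1 -6 -2 0 0" --pt "-1 -6 -1 0 0" --pt "-1 -6 0 0 0" --pt "-1 0 0 0 0"

```text
clock: 38.8
ee_pos: [596.4, -72.7, 190.0]
orientation: [0.001, 0.71, 0.704, -0.002]
contact_force: [-0.3, 1.8, -0.2]
width: -0.1
grasp_force: 0.0
```

```bash
python3 st.py; python3 dish.py top,side; python3 - <<'E'
from h import *
t,s=Cam("top"),Cam("side")
cv2.imwrite("pics/fin.png",np.hstack([cv2.resize(t.f[100:310,90:410],(450,295)),cv2.resize(s.f[120:400,160:410],(330,295*330//330))]) if 0 else cv2.resize(np.hstack([t.f[120:310,90:390],s.f[210:400,170:410]]),(800,281),interpolation=cv2.INTER_CUBIC))
E
```

```text
38.8 [596.38 -72.67 190.  ] yawx 89.46 z [-0. -0. -1.] q [ 0.48  0.36 -0.55  1.56  0.19  1.28 -0.1 ] w -0.11626449937682125 F [-0.31  1.81 -0.21] 0.0
top [144.4 227.3] [30.9 33.7] [490.7 374.4  36. ]
top [193.6 230.7] [31.1 33.1] [480.4 236.8  36. ]
top [398.1 181.2] [26.2 26.8] [ 616.7 -334.9   36. ]
side [364.1 363.8] [65.5 70.2] [331.8 319.9  36. ]
side [285.2 374.7] [41.7 43.3] [493.8 382.5  36. ]
side [305.  319.9] [37.7 38.8] [483.1 245.1  36. ]
```

View pics/fin.png

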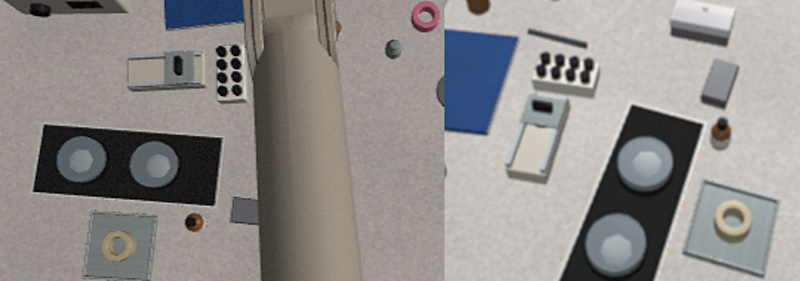

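The final view shows both dishes wholly on the mat, the roll flat in the middle of the tray, the shutter back over the button, and the arm clear of everything.

```bash
python3 -c "
from bench import r
print(r.hand_in())"
```

```text
the job is handed in; nothing more can be done
None
```

The job is handed in: both dishes present are wholly on the mat, the roll lies flat in the middle of the tray, and the lamp button was pressed fully down and its shutter closed over it again. I saw no contact with the rack or tip box, and hand-in returned no verdict.

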